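# Put the squat jar away in the pantry drawer

### The job

Put the squat glass jar with the steel twist cap into the open drawer of the low wooden drawer unit: set it down upright on the drawer floor, without dropping it, and let go. Then push the drawer fully shut with the jar standing inside.

Things in the scene. Friction and masses are not known exactly. Their poses are not given: they have to be found in the camera images.
- squat_jar: squat clear-glass jar, 60 mm in diameter, 60 mm tall with its closed steel cap (cap 53 mm wide, the top 16 mm), 0.2 to 0.3 kg, standing in a loose row with a taller glass jar (125 mm, the wrong one), a cream mug and a can, in any order. Origin: centre of its underside; z up its axis. Grip it from above round the glass, about 30 mm up; any yaw.
- pantry_drawer0 (a joint): the one drawer of the low wooden drawer unit (260 mm wide, 105 mm high, fixed): metres it is pulled out towards the robot; 0 is shut, starts 0.140 to 0.175 open (stop at 0.18). Slides easily (1 to 3 N) along the x axis of drawer_spot, stays where it is left, no latch or spring.
- drawer_spot (a point): point on the drawer's floor (22 mm above the crate top), moves with it: mid-width, about mid uncovered part. x points into the unit (closing direction), y along the front, z up. Drawer inside: x -72 to 143, y -109 to 109 mm; x -72 to 61 or more is uncovered at first, the rest under the unit's top. Above the floor: sides 61, front 70, unit's opening 71 mm (the upright jar passes under).
- pantry_drawer0_handle (a point): middle of the drawer's steel bar handle, moves with the drawer: a level bar 120 mm long, 11 mm thick, 67 mm above the crate top, 35 mm in front of the drawer's front face; same axes as drawer_spot (bar along y). Can be pushed from in front with closed fingers pointing down.
Not all that is in view belongs to the job. Leave any purple or yellow look-alike of the squat_jar alone.

How it is judged (in metres and radians):
On the way:
1. the jar stands upright on the floor of the open drawer, let go (x of squat_jar in the frame of drawer_spot between -0.072 and 0.143 m and y of squat_jar in the frame of drawer_spot between -0.109 and 0.109 m and z of squat_jar in the frame of drawer_spot between -0.01 and 0.01 m and angle between squat_jar's own z axis and vertical below 0.2 rad and contact force between squat_jar and the fingers below 0.1 N and value of joint pantry_drawer0 above 0.06 m), for 0.2 s.
At the end, for the whole second after the job is handed in: The drawer is shut to within 10 mm and the squat jar is inside it, standing on the drawer floor (within 10 mm in height), upright to within 0.2 rad (11 degrees) and at rest (value of joint pantry_drawer0 below 0.01 m and x of squat_jar in the frame of drawer_spot between -0.072 and 0.143 m and y of squat_jar in the frame of drawer_spot between -0.109 and 0.109 m and z of squat_jar in the frame of drawer_spot between -0.01 and 0.01 m and angle between squat_jar's own z axis and vertical below 0.2 rad and linear speed of squat_jar below 0.03 m/s); the robot touches nothing.
It fails at once if the jar is dropped: out of the fingers with its underside more than 30 mm above the drawer floor (z of squat_jar in the frame of drawer_spot above 0.03 m and contact force between squat_jar and the fingers below 0.02 N).
It also fails if it takes over 54 s, if anything falls off the work surface, if the arm or the gripper's body presses on something with over 40 N, if the wrist force passes 120 N, or if a joint passes its speed limit or range.

### The arm

A 7-joint arm with a two-finger parallel gripper is mounted at the origin on the work surface. World frame = base frame: x ahead of the robot, y to its left, z up, the work surface at z = 0. Lengths are in m, angles in degrees, forces in N, time in s.
With the tool pointing down it reaches from about 0.425 to 0.875 m from the base axis. Payload 4.7 kg.
Tool frame: the origin (TCP) lies on the centre line of the jaws, within the pads' length; the fingertips stand 11 mm ahead of it and the grasp point (between the pads) lies 8 mm behind it; z points along the fingers, y is the direction in which the jaws open and shut (so a half turn about z gives the same grasp; the last joint's range is limited). The gripper opens to 87 mm and grips with 3 to 60 N. Pads are 19 mm wide; open, the fingers measure 117 mm over their backs; the gripper's body (75 mm by 190 mm) begins 51 mm behind the grasp point.
Start: joints at [72.027, 18.392, -4.016, 83.108, 1.295, 78.541, -3.26], TCP at [0.209, -0.615, 0.234] pointing down, gripper open.
Joint ranges: [-163.93, 163.93], [-17.29, 119.83], [-79.2, 71.16], [3.27, 140.29], [-89.18, 269.18], [5.43, 117.66], [-154.24, 154.24]. Speed limits (degrees/s): [147.25, 147.25, 180, 180, 180, 180, 180].

### API

Orientations are given as [roll, pitch, yaw] about the fixed x, y, z axes, in that order (R = Rz(yaw) Ry(pitch) Rx(roll)).
In Python, from cell import env gives the robot as it stands.
- The arm moves only by the tool servo_tool, never from a script. Its argument "moves" is text: rows parted by semicolons, each of 7 numbers parted by spaces: the shift along the tool's x, y, z as a fraction of full scale, then the turn, a rotation vector about the tool's x, y, z as a fraction of full scale, then the gripper's target within -1 to 1 (shut at 1, half-way at 0, fully open at -1). A call has 1 to 20 rows; each row shifts and turns the pose as measured when the row begins, along the tool's axes as they then stand; what a row does not reach is not made up. Full scale, the value 1, is 1000 mm for a shift and 0.5 rad for a turn. A row lasts 1/12 s, in which the tool goes at most 41.7 mm and 7.16 degrees, less where a joint would pass 70% of its speed; a pose out of reach is approached as far as the arm can. A call with a number of a shift or a turn outside -1 to 1 is refused whole. A call with a gripper value outside its range is refused whole. The fingers move at their own pace and stop on an object; "squeeze" is the grip in N (left out, the last holds). Time passes only in rows, so rows that do not move let the fingers close. It gives the time, the measured TCP pose, the force and the opening at its end, in the units of the state.
- env.get_obs(): the state, without advancing time (a new reading comes with each control period).
- env.read_camera(name): name is "side" or "top"; returns a dict with "img" (480x640x3 uint8, red, green, blue), "range_z" (480x640 float32, m along the optical axis (not along the pixel's ray), 0 where there is no reading), "mtx" (3x3 intrinsics, pixels), "T" (4x4, takes a point from camera to world coordinates). Camera axes: x right, y up, looking along -z (the intrinsics and any distortion apply to the point x, -y, -z); pixel columns grow to the right and rows downward; lengths in m; the calibration is good to about 2 mm. A picture is of the moment at which its call begins.
- env.sign_off(): hands the job in, once; it reports no verdict.
The state is a dict: "time_s": time; "qpos": joint angles; "joint_velocities": joint speeds; "effort": joint torques, N m; "tool_pos": TCP position; "tool_rot": TCP orientation; "force": force on the tool from outside, world axes, zero at the start; "wrist_torque": the same for the moment, N m; "grip_width": finger opening in m.
Only numpy, scipy, OpenCV 4.12 (cv2) and the standard library are available. Lean on these libraries where they do the work, as an engineer would, in place of code of your own. Each camera call takes 0.05 s, during which the arm holds its last target.

## Working session

There is one attempt and no reset: what is moved stays moved. The work goes in short steps, Python scripts to look and compute and a tool call to move; the robot and the scene stay as the last step left them, time stands still between calls to the robot, and variables do not carry over. Pictures are saved under pics/ and viewed, and the job is handed in when it is done.

Besides the shell and the picture viewer there is one more tool, called after "Emit:" in YAML: its name, and indented under it one key for each argument. servo_tool: Moves the arm, as the interface text tells. Its arguments: {"type":"object","properties":{"moves":{"type":"string"},"squeeze":{"type":"number"}},"required":["moves"]}

```bash
mkdir -p pics; ls; cat > h.py <<'E'
import numpy as np,cv2
from cell import env
def snap(n,tag):
    c=env.read_camera(n); cv2.imwrite(f'pics/{tag}_{n}.png',c['img'][:,:,::-1]); np.savez(f'pics/{tag}_{n}.npz',**{k:c[k] for k in('img','range_z','mtx','T')}); return c
def load(tag,n): return np.load(f'pics/{tag}_{n}.npz')
def ray(c,u,v):
    K=c['mtx'];T=c['T'];d=np.array([(u-K[0,2])/K[0,0],-(v-K[1,2])/K[1,1],-1.0]);return T[:3,3],T[:3,:3]@d
def onz(c,u,v,z):
    o,d=ray(c,u,v);return o+d*(z-o[2])/d[2]
def cloud(c):
    K=c['mtx'];T=c['T'];r=c['range_z'];v,u=np.mgrid[:480,:640]
    p=np.stack([(u-K[0,2])/K[0,0]*r,-(v-K[1,2])/K[1,1]*r,-r],-1)
    return p@T[:3,:3].T+T[:3,3]
E
python3 - <<'E'
from h import *
for n in('side','top'):
    c=snap(n,'a'); print(n,c['mtx'],c['T'].round(3))
print({k:np.round(v,4) for k,v in env.get_obs().items()})
E
```

```text
pics
side [[435.87419686   0.         316.79864105]
 [  0.         435.87419686 241.42092605]
 [  0.           0.           1.        ]] [[-0.876  0.267 -0.401  0.199]
 [-0.481 -0.449  0.753  0.653]
 [ 0.021  0.853  0.522  0.617]
 [ 0.     0.     0.     1.   ]]
top [[444.93247407   0.         321.72777441]
 [  0.         444.93247407 235.91307832]
 [  0.           0.           1.        ]] [[ 0.019  0.973 -0.228  0.385]
 [-1.     0.017 -0.009 -0.095]
 [-0.005  0.228  0.974  1.013]
 [ 0.     0.     0.     1.   ]]
{'time_s': np.float64(0.1), 'qpos': array([72.0254, 18.4357, -4.0175, 83.1671,  1.2954, 78.5419, -3.2619]), 'joint_velocities': array([-0.1367, -0.1021,  0.0584, -0.1657, -0.1107,  0.0466, -0.0262]), 'effort': array([-9.00000e-04, -4.92572e+01, -4.06200e-01, -3.13397e+01,
       -6.42000e-02,  3.95000e-02,  1.00000e-04]), 'tool_pos': array([ 0.2091, -0.6149,  0.2326]), 'tool_rot': array([-1.799006e+02,  5.300000e-03,  1.878430e+01]), 'force': array([-0.3629, -0.0318, -0.0018]), 'wrist_torque': array([ 0.0248,  0.0412, -0.0099]), 'grip_width': np.float64(0.0872)}
```

View pics/a_side.png

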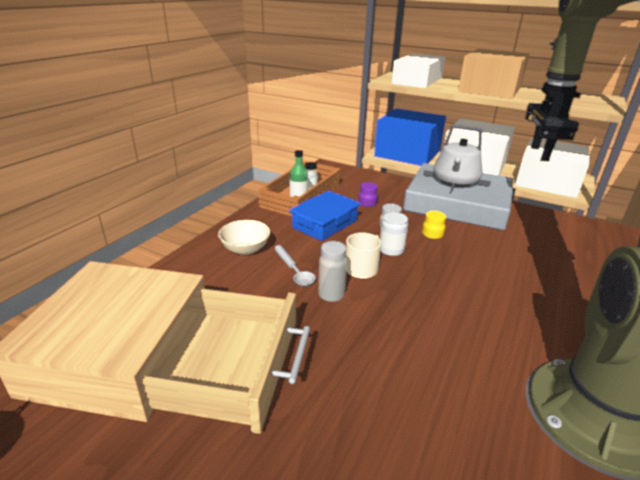

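View pics/a_top.png

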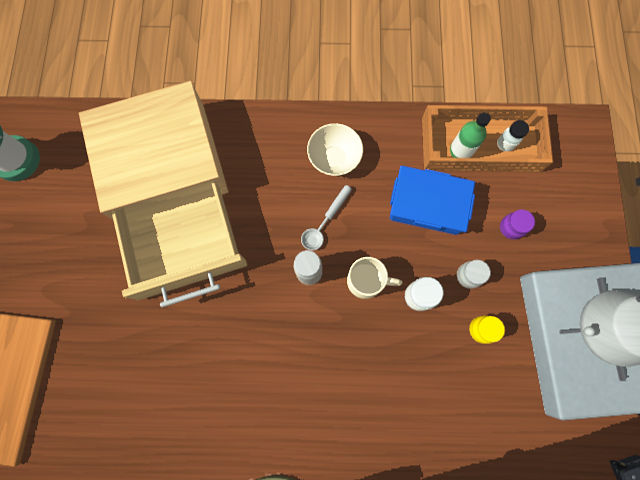

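```bash
python3 - <<'E'
from h import *
s=load('a','side')['img'][180:310,300:460,::-1];t=load('a','top')['img'][200:350,280:520,::-1]
cv2.imwrite('pics/z1.png',cv2.resize(s,None,fx=4.5,fy=4.5,interpolation=2));cv2.imwrite('pics/z2.png',cv2.resize(t,None,fx=3.3,fy=3.3,interpolation=2))
for n,pts in(('top',[(473,270),(424,291),(308,262),(368,278),(487,328)]),('side',[(391,210),(394,222),(333,250),(434,216),(369,188)])):
    c=load('a',n);P=cloud(c)
    for u,v in pts: print(n,u,v,P[v-2:v+3,u-2:u+3].reshape(-1,3).mean(0).round(3), np.median(c['img'][v-2:v+3,u-2:u+3].reshape(-1,3),0))
E
```

```text
top 473 270 [ 0.538 -0.414  0.061] [218. 222. 218.]
top 424 291 [ 0.487 -0.299  0.095] [241. 246. 243.]
top 308 262 [ 0.538 -0.06   0.126] [217. 221. 217.]
top 368 278 [ 0.525 -0.193  0.006] [168. 159. 129.]
top 487 328 [ 0.416 -0.436  0.061] [254. 246.   0.]
side 391 210 [ 0.53  -0.407  0.059] [208. 206. 205.]
side 394 222 [ 0.48  -0.283  0.093] [235. 237. 235.]
side 333 250 [ 0.519 -0.018  0.144] [208. 207. 205.]
side 434 216 [ 0.416 -0.434  0.059] [253. 237.  46.]
side 369 188 [ 0.642 -0.514  0.058] [151.  71. 190.]
```

View pics/z1.png

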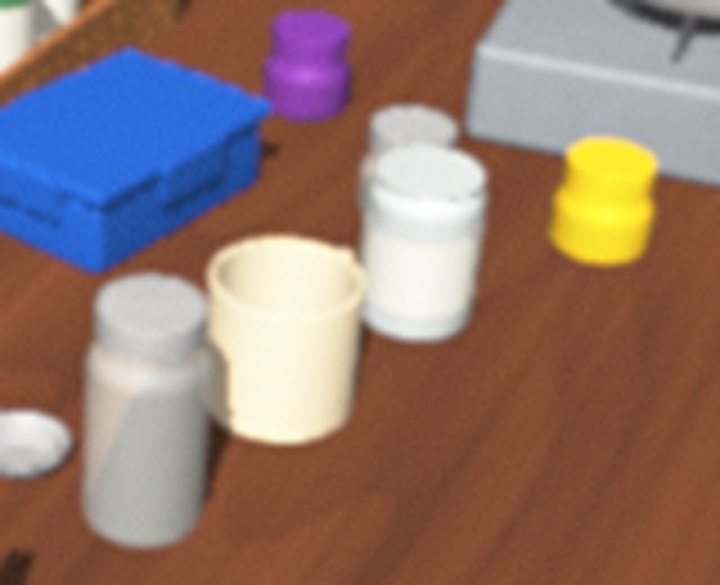

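View pics/z2.png

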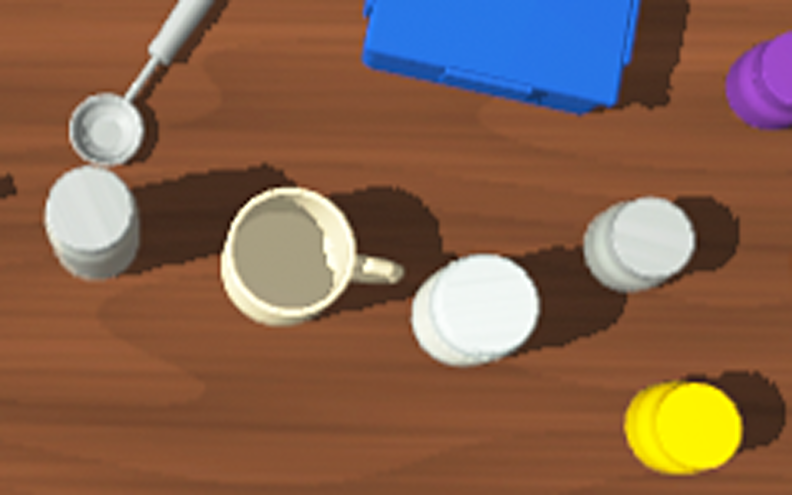

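```bash
python3 - <<'E'
from h import *
t=load('a','top');s=load('a','side');P=cloud(t);Q=cloud(s)
# jar cap
for nm,c in(('jar',(0.535,-0.42)),('can',(0.487,-0.30)),('yel',(0.416,-0.436))):
  m=(np.hypot(P[...,0]-c[0],P[...,1]-c[1])<.06)
  zt=np.percentile(P[m][:,2],99); mm=m&(P[...,2]>zt-.006)
  p=P[mm]; (x,y),r=cv2.minEnclosingCircle(p[:,:2].astype(np.float32)); vv,uu=np.nonzero(mm)
  print(nm,zt.round(4),np.median(p[:,2]).round(4),'c',round(x,4),round(y,4),'r',round(r,4),'mean',p.mean(0).round(4),'px',uu.mean(),vv.mean())
o1,d1=ray(t,477.9,272.2);o2,d2=ray(s,391.8,208.2)
A=np.stack([d1,-d2],1);k=np.linalg.lstsq(A,o2-o1,rcond=None)[0];print('tri',o1+k[0]*d1,o2+k[1]*d2)
# drawer: points
reg=(P[...,1]>0.03)&(P[...,1]<.45)&(P[...,0]>.40)&(P[...,0]<1.0)
h,e=np.histogram(P[reg][:,2],np.arange(-.01,.13,.003))
for a,b in zip(e,h): print(round(a,3),b,end='; ')
top=reg&(abs(P[...,2]-.105)<.006)
r=cv2.minAreaRect(P[top][:,:2].astype(np.float32)); print('\ntop',r,cv2.boxPoints(r).round(3).tolist())
fl=reg&(abs(P[...,2]-.022)<.005);r=cv2.minAreaRect(P[fl][:,:2].astype(np.float32)); print('floor',r,np.median(P[fl][:,2]))
im=t['img'].astype(int); 
hd=(np.ptp(im,axis=2)<25)&(im.sum(2)>300); hd[:,:140]=0;hd[:,240:]=0;hd[:265]=0;hd[320:]=0
vv,uu=np.nonzero(hd);print('handle px',uu.min(),uu.max(),vv.min(),vv.max());p=P[hd];print(np.median(p[:,2]),len(p))
p=np.array([onz(t,u,v,.07) for u,v in zip(uu,vv)]);
print(cv2.minAreaRect(p[:,:2].astype(np.float32)))
E
```

```text
jar 0.0638 0.061 c 0.5361 -0.4222 r 0.0267 mean [ 0.5359 -0.4226  0.0611] px 477.24833702882484 271.25942350332593
can 0.0987 0.0959 c 0.4875 -0.3062 r 0.0304 mean [ 0.4871 -0.3062  0.096 ] px 427.60211800302574 291.24357034795764
yel 0.0636 0.061 c 0.4159 -0.4445 r 0.0268 mean [ 0.4161 -0.4443  0.061 ] px 491.133064516129 328.20362903225805
tri [ 0.53479201 -0.42590018  0.05510802] [ 0.53462562 -0.4259467   0.05509803]
-0.01 1; -0.007 48; -0.004 1955; -0.001 10545; 0.002 6414; 0.005 474; 0.008 14; 0.011 17; 0.014 31; 0.017 257; 0.02 2819; 0.023 3654; 0.026 563; 0.029 104; 0.032 94; 0.035 99; 0.038 102; 0.041 93; 0.044 102; 0.047 106; 0.05 99; 0.053 103; 0.056 109; 0.059 115; 0.062 107; 0.065 124; 0.068 202; 0.071 336; 0.074 213; 0.077 108; 0.08 280; 0.083 457; 0.086 170; 0.089 178; 0.092 603; 0.095 256; 0.098 106; 0.101 876; 0.104 6839; 0.107 4238; 0.11 171; 0.113 0; 0.116 0; 0.119 0; 0.122 0; 0.125 0; 
top ((0.8005334138870239, 0.30445411801338196), (0.24882125854492188, 0.2621065676212311), 19.111276626586914) [[0.6399999856948853, 0.3880000114440918], [0.7260000109672546, 0.14000000059604645], [0.9610000252723694, 0.22100000083446503], [0.875, 0.4690000116825104]]
floor ((0.7127453684806824, 0.2692675292491913), (0.43759068846702576, 0.2525957226753235), 18.0692195892334) 0.023311960666746123
handle px 160 219 272 306
0.0723085841293144 421
((0.48617106676101685, 0.19574441015720367), (0.040841635316610336, 0.12862716615200043), 19.171382904052734)
```

```bash
python3 - <<'E'
from h import *
t=load('a','top');s=load('a','side');P=cloud(t);Q=cloud(s)
for n,A in(('t',P),('s',Q)):
  m=(A[...,1]<-.5)&(A[...,1]>-.9)&(A[...,0]>.28)&(A[...,0]<.6)&(A[...,2]>.1)
  print(n,A[m].max(0).round(3),A[m].min(0).round(3), np.percentile(A[m][:,2],[50,90,99]).round(3))
# drawer frame coords with yaw 19.1, origin handle
a=np.radians(19.1);ex=np.array([np.cos(a),np.sin(a)]);ey=np.array([-ex[1],ex[0]])
for n,A in(('t',P),('s',Q)):
  r=A[...,:2]-[.472,.191]; X=r@ex;Y=r@ey
  m=(abs(Y)<.09)&(X>-.02)&(X<.3)
  print(n)
  for lo in np.arange(-.02,.26,.01):
    k=m&(X>=lo)&(X<lo+.01)&(abs(Y)<.04); 
    if k.sum(): print(round(lo,3),k.sum(),np.percentile(A[k][:,2],[5,50,95]).round(3))
  k=(X>.06)&(X<.15)&(abs(Y)<.16)&(A[...,2]>.075)&(A[...,2]<.09)
  y=Y[k];print('sides Y',y.min(),y.max(),np.percentile(y[y>0],[5,50,95]).round(3),np.percentile(y[y<0],[5,50,95]).round(3))
m=(np.hypot(Q[...,0]-.536,Q[...,1]+.4225)<.04)&(Q[...,2]>.05)&(Q[...,2]<.07);print('side jar',Q[m].mean(0),m.sum())
E
```

```text
t [ 0.494 -0.57   0.193] [ 0.349 -0.7    0.1  ] [0.164 0.186 0.19 ]
s [ 0.49  -0.566  0.247] [ 0.346 -0.723  0.1  ] [0.16  0.208 0.245]
t
-0.02 158 [-0.001  0.001  0.004]
-0.01 248 [-0.002  0.002  0.075]
0.0 224 [-0.001  0.004  0.075]
0.01 5 [0.003 0.003 0.004]
0.02 140 [-0.002  0.001  0.004]
0.03 488 [-0.     0.05   0.095]
0.04 180 [0.091 0.094 0.097]
0.05 91 [0.082 0.085 0.094]
0.07 113 [0.021 0.023 0.026]
0.08 156 [0.02  0.023 0.027]
0.09 150 [0.021 0.023 0.026]
0.1 153 [0.02  0.024 0.026]
0.11 149 [0.02  0.023 0.026]
0.12 150 [0.02  0.023 0.026]
0.13 153 [0.021 0.024 0.026]
0.14 143 [0.02  0.023 0.027]
0.15 152 [0.02  0.023 0.026]
0.16 145 [0.021 0.023 0.026]
0.17 143 [0.021 0.024 0.026]
0.18 146 [0.021 0.023 0.026]
0.19 144 [0.021 0.023 0.026]
0.2 142 [0.02  0.023 0.026]
0.21 139 [0.02  0.024 0.026]
0.22 313 [0.021 0.096 0.108]
0.23 300 [0.021 0.105 0.108]
0.24 300 [0.021 0.104 0.109]
0.25 247 [0.021 0.105 0.109]
0.26 157 [0.104 0.107 0.109]
sides Y -0.11597998445310609 0.1160293208145291 [0.108 0.11  0.114] [-0.116 -0.113 -0.11 ]
s
-0.02 194 [-0.002 -0.001  0.001]
-0.01 300 [-0
[... 222 characters left out ...]
1 0.023]
0.08 190 [0.02  0.021 0.023]
0.09 182 [0.019 0.021 0.023]
0.1 192 [0.019 0.021 0.023]
0.11 187 [0.019 0.021 0.023]
0.12 191 [0.019 0.021 0.023]
0.13 186 [0.019 0.021 0.023]
0.14 181 [0.019 0.021 0.023]
0.15 183 [0.019 0.021 0.022]
0.16 183 [0.02  0.021 0.023]
0.17 189 [0.019 0.021 0.023]
0.18 184 [0.019 0.021 0.023]
0.19 179 [0.019 0.021 0.023]
0.2 184 [0.019 0.021 0.022]
0.21 180 [0.02  0.021 0.022]
0.22 405 [0.02  0.094 0.105]
0.23 354 [0.02  0.063 0.105]
0.24 360 [0.02  0.024 0.105]
0.25 358 [0.02  0.102 0.105]
0.26 347 [0.02  0.102 0.105]
sides Y -0.11622422578588117 0.11731590761196958 [0.11  0.114 0.116] [-0.114 -0.109 -0.107]
side jar [ 0.53424087 -0.41734188  0.05847038] 153
```

Emit:
servo_tool:
  moves: "0 0 0 0 0 0.25 -1;0 0 0 0 0 0.25 -1;0 0 0 0 0 0.25 -1;0 0 0 0 0 0.25 -1;0 0 0 0 0 0.25 -1;0 0 0 0 0 0.25 -1;0 0 0 0 0 0.25 -1;0 0 0 0 0 0.25 -1;0 0 0 0 0 0 -1"

```text
time_s: 0.85
tool_pos: [0.2079, -0.612, 0.2263]
tool_rot: [-179.6, 0.6, -39.1]
force: [0.6, -0.8, -0.3]
grip_width: 0.0871
```

Emit:
servo_tool:
  moves: "-0.0023 -0.037 -0.001 0 0 0 -1;-0.0023 -0.037 -0.001 0 0 0 -1;-0.0023 -0.037 -0.001 0 0 0 -1;-0.0023 -0.037 -0.001 0 0 0 -1;-0.0023 -0.037 -0.001 0 0 0 -1;-0.0023 -0.037 -0.001 0 0 0 -1;-0.0023 -0.037 -0.001 0 0 0 -1;0.03 -0.019 -0.001 0 0 0 -1;0.03 -0.019 -0.001 0 0 0 -1;0.03 -0.019 -0.001 0 0 0 -1;0.03 -0.019 -0.001 0 0 0 -1;0.03 -0.019 -0.001 0 0 0 -1;0 0 0 0 0 0 -1"

```text
time_s: 1.93
tool_pos: [0.5398, -0.402, 0.2285]
tool_rot: [-179.6, 1.4, -36.6]
force: [-0.3, 1.2, -1.2]
grip_width: 0.0869
```

```bash
cat >> h.py <<'E'
from scipy.spatial.transform import Rotation as Rn
def go(x,y,z,yaw):
    o=env.get_obs();R=Rn.from_euler('xyz',o['tool_rot'],degrees=True)
    G=Rn.from_euler('xyz',[180,0,yaw],degrees=True)
    d=np.array([x,y,z])-o['tool_pos']
    print('t',o['time_s'],'pos',o['tool_pos'].round(4),o['tool_rot'].round(2),'shift(m)',R.inv().apply(d).round(4),'in goal axes',G.inv().apply(d).round(4),'turn',((R.inv()*G).as_rotvec()/.5).round(3),'F',o['force'].round(1),'w',round(float(o['grip_width']),4))
E
python3 - <<'E'
from h import *
go(.5355,-.423,.12,-38)
E
```

```text
t 1.9333 pos [ 0.5398 -0.402   0.2285] [-179.6     1.42  -36.64] shift(m) [0.0118 0.0202 0.1081] in goal axes [0.0096 0.0192 0.1085] turn [-0.013  0.05   0.047] F [-0.3  1.2 -1.2] w 0.0869
```

Emit:
servo_tool:
  moves: "0.006 0.01 0.025 -0.013 0.05 0.047 -1;0.005 0.009 0.027 0 0 0 -1;0 0 0.027 0 0 0 -1;0 0 0.027 0 0 0 -1;0 0 0 0 0 0 -1;0 0 0 0 0 0 -1"

```text
time_s: 2.43
tool_pos: [0.5409, -0.4213, 0.1164]
tool_rot: [-179.8, -0.0, -36.5]
force: [0.8, -1.2, 1.3]
grip_width: 0.0873
```

```bash
python3 - <<'E'
from h import *
go(.5355,-.423,.022,-38)
snap('side','b');c=snap('top','b')
i=c['img'][150:400,330:600,::-1];cv2.imwrite('pics/b2.png',cv2.resize(i,None,fx=2.3,fy=2.3))
E
```

```text
t 2.4333 pos [ 0.5409 -0.4213  0.1164] [-179.85   -0.    -36.51] shift(m) [-0.0033  0.0048  0.0944] in goal axes [-0.0032  0.0046  0.0944] turn [-0.005 -0.     0.052] F [ 0.8 -1.2  1.3] w 0.0873
```

View pics/b2.png

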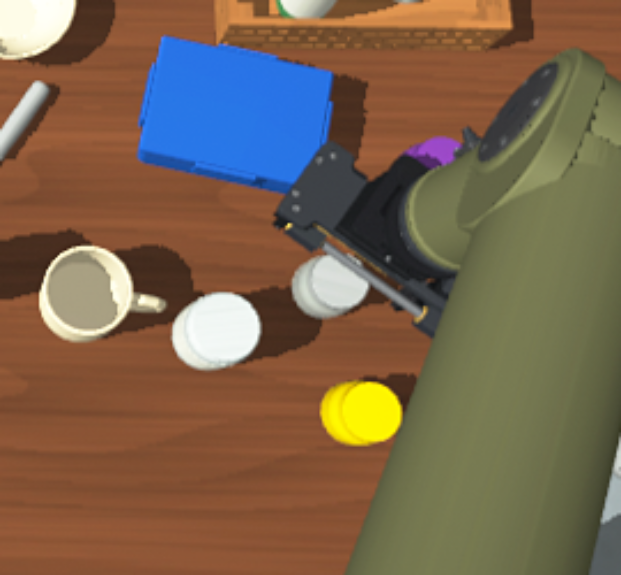

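View pics/b_side.png

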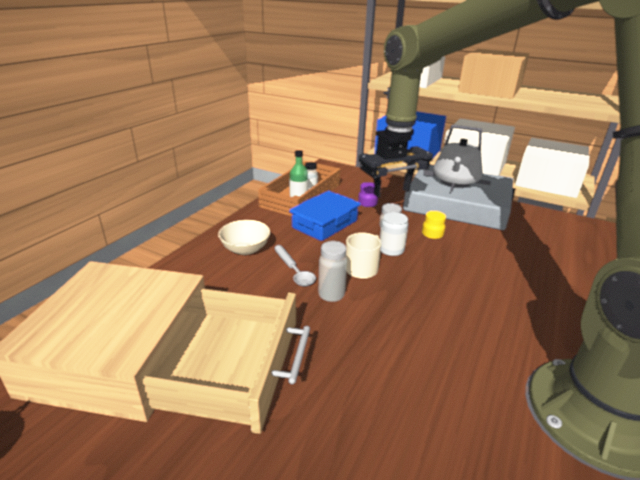

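```bash
python3 - <<'E'
from h import *
t=load('a','top');P=cloud(t);im=t['img'].astype(int)
b=(im[...,2]>150)&(im[...,0]<80); b[:,:380]=0;b[:,490:]=0
p=P[b];print(np.percentile(p[:,2],[50,99]),p[:,0].min(),p[:,1].min())
E
```

```text
[0.06271115 0.06723296] 0.3848547862084652 -0.4275735347128524
```

Emit:
servo_tool:
  moves: "-0.003 0.005 0.018 -0.005 0 0.05 -1;0 0 0.018 0 0 0 -1;0 0 0.005 0 0 0 -1;0 0 0 0 0 0 -1"

```text
time_s: 2.87
tool_pos: [0.5404, -0.4272, 0.0855]
tool_rot: [-180.0, -0.9, -37.9]
force: [-0.8, 0.3, -1.1]
grip_width: 0.087
```

```bash
python3 - <<'E'
from h import *
go(.5355,-.423,.022,-38)
E
```

```text
t 2.8667 pos [ 0.5404 -0.4272  0.0855] [-179.98   -0.93  -37.88] shift(m) [-0.0075 -0.0002  0.0634] in goal axes [-0.0065 -0.0002  0.0635] turn [-0.001 -0.033  0.004] F [-0.8  0.3 -1.1] w 0.087
```

Emit:
servo_tool:
  moves: "-0.007 0 0.004 0 -0.033 0 -1;0 0 0 0 0 0 -1;0 0 0 0 0 0 -1"

```text
time_s: 3.12
tool_pos: [0.5367, -0.4237, 0.0862]
tool_rot: [-180.0, -0.3, -37.8]
force: [0.2, -0.5, -1.3]
grip_width: 0.087
```

```bash
python3 - <<'E'
from h import *
go(.5355,-.423,.022,-38)
E
```

```text
t 3.1167 pos [ 0.5367 -0.4237  0.0862] [-179.97   -0.26  -37.81] shift(m) [-0.0017  0.0003  0.0642] in goal axes [-0.0014  0.0002  0.0642] turn [-0.001 -0.009  0.007] F [ 0.2 -0.5 -1.3] w 0.087
```

Emit:
servo_tool:
  moves: "-0.001 0 0.012 0 -0.009 0 -1;0 0 0.012 0 0 0 -1;0 0 0.012 0 0 0 -1;0 0 0.012 0 0 0 -1;0 0 0.01 0 0 0 -1;0 0 0 0 0 0 -1"

```text
time_s: 3.62
tool_pos: [0.5368, -0.4233, 0.0238]
tool_rot: [-180.0, -0.1, -37.8]
force: [-0.2, 0.1, -0.6]
grip_width: 0.0871
```

```bash
python3 - <<'E'
from h import *
go(.5355,-.423,.022,-38)
E
```

```text
t 3.6167 pos [ 0.5368 -0.4233  0.0238] [-1.7996e+02 -1.2000e-01 -3.7770e+01] shift(m) [-0.0013  0.0006  0.0018] in goal axes [-0.0013  0.0006  0.0018] turn [-0.001 -0.004  0.008] F [-0.2  0.1 -0.6] w 0.0871
```

Well placed; close.

Emit:
servo_tool:
  moves: "0 0 0.0015 0 0 0 0;0 0 0 0 0 0 0.5;0 0 0 0 0 0 1;0 0 0 0 0 0 1;0 0 0 0 0 0 1;0 0 0 0 0 0 1;0 0 0 0 0 0 1;0 0 0 0 0 0 1"
  squeeze: 20

```text
time_s: 4.28
tool_pos: [0.5362, -0.4231, 0.0209]
tool_rot: [-180.0, -0.0, -37.8]
force: [0.1, 0.4, -2.1]
grip_width: 0.0593
```

Emit:
servo_tool:
  moves: "0 0 -0.006 0 0 0 1;0 0 -0.01 0 0 0 1;0 0 -0.014 0 0 0 1;0 0 -0.02 0 0 0 1;0 0 -0.02 0 0 0 1;0 0 -0.02 0 0 0 1;0 0 -0.02 0 0 0 1;0 0 -0.02 0 0 0 1;0 0 -0.02 0 0 0 1;0 0 -0.014 0 0 0 1;0 0 -0.006 0 0 0 1;0 0 0 0 0 0 1"
  squeeze: 25

```text
time_s: 5.28
tool_pos: [0.5368, -0.4227, 0.2134]
tool_rot: [-179.9, -0.5, -37.7]
force: [0.7, -0.2, -2.7]
grip_width: 0.0595
```

```bash
python3 - <<'E'
from h import *
go(.600,.235,.20,19.1)
c=snap('side','c');cv2.imwrite('pics/c2.png',cv2.resize(c['img'][100:310,280:520,::-1],None,fx=2.5,fy=2.5))
E
```

```text
t 5.2833 pos [ 0.5368 -0.4227  0.2134] [-179.94   -0.5   -37.72] shift(m) [-0.3525 -0.5589  0.0109] in goal axes [ 0.2749 -0.6008  0.0134] turn [ 0.007 -0.017 -1.983] F [ 0.7 -0.2 -2.7] w 0.0595
```

View pics/c2.png

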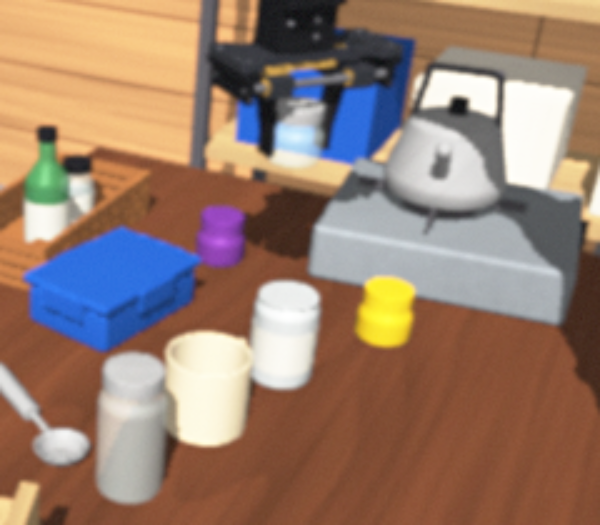

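Emit:
servo_tool:
  moves: "0 0 0 0 0 -0.1 1;0 0 0 0 0 -0.2 1;0 0 0 0 0 -0.2 1;0 0 0 0 0 -0.2 1;0 0 0 0 0 -0.2 1;0 0 0 0 0 -0.2 1;0 0 0 0 0 -0.2 1;0 0 0 0 0 -0.2 1;0 0 0 0 0 -0.2 1;0 0 0 0 0 -0.2 1;0 0 0 0 0 -0.1 1;0 0 0 0 0 0 1"

```text
time_s: 6.33
tool_pos: [0.5296, -0.4173, 0.1967]
tool_rot: [-179.1, 0.5, 22.5]
force: [0.7, -0.3, -2.8]
grip_width: 0.0596
```

```bash
python3 - <<'E'
from h import *
go(.600,.235,.22,19.1)
E
```

```text
t 6.3333 pos [ 0.5296 -0.4173  0.1967] [-179.09    0.47   22.54] shift(m) [ 0.3149 -0.5758 -0.0167] in goal axes [ 0.28   -0.5934 -0.0233] turn [-0.031  0.017  0.12 ] F [ 0.7 -0.3 -2.8] w 0.0596
```

Emit:
servo_tool:
  moves: "0 0 -0.015 -0.031 0.017 0.12 1;0.006 -0.013 -0.01 0 0 0 1;0.01 -0.022 -0.002 0 0 0 1;0.014 -0.03 -0.001 0 0 0 1;0.014 -0.03 -0.001 0 0 0 1;0.014 -0.03 -0.001 0 0 0 1;0.014 -0.03 -0.001 0 0 0 1;0.014 -0.03 -0.001 0 0 0 1;0.014 -0.03 -0.001 0 0 0 1;0.014 -0.03 -0.001 0 0 0 1;0.014 -0.03 -0.001 0 0 0 1;0.014 -0.03 -0.001 0 0 0 1;0 0 0 0 0 0 1"

```text
time_s: 7.42
tool_pos: [0.5604, -0.0558, 0.229]
tool_rot: [-179.3, 0.6, 18.9]
force: [0.4, 2.1, -2.1]
grip_width: 0.0593
```

```bash
python3 - <<'E'
from h import *
go(.600,.235,.22,19.1)
E
```

```text
t 7.4167 pos [ 0.5604 -0.0558  0.229 ] [-179.26    0.57   18.9 ] shift(m) [ 0.1318 -0.2622  0.0111] in goal axes [ 0.1326 -0.2618  0.009 ] turn [-0.026  0.02  -0.007] F [ 0.4  2.1 -2.1] w 0.0593
```

Emit:
servo_tool:
  moves: "0.014 -0.03 0 -0.026 0.02 0 1;0.016 -0.03 0 0 0 0 1;0.016 -0.03 0 0 0 0 1;0.016 -0.03 0 0 0 0 1;0.016 -0.03 0 0 0 0 1;0.016 -0.03 0 0 0 0 1;0.014 -0.028 0 0 0 0 1;0.01 -0.022 0 0 0 0 1;0.006 -0.012 0 0 0 0 1;0.003 -0.006 0 0 0 0 1;0 0 0 0 0 0 1;0 0 0 0 0 0 1"

```text
time_s: 8.42
tool_pos: [0.5883, 0.2413, 0.2272]
tool_rot: [-180.0, 0.5, 19.8]
force: [-0.4, -0.8, -1.9]
grip_width: 0.0592
```

```bash
python3 - <<'E'
from h import *
go(.600,.235,.16,19.1)
E
```

```text
t 8.4167 pos [0.5883 0.2413 0.2272] [-179.97    0.5    19.77] shift(m) [0.0095 0.01   0.0671] in goal axes [0.009  0.0098 0.0672] turn [-0.001  0.018  0.023] F [-0.4 -0.8 -1.9] w 0.0592
```

Emit:
servo_tool:
  moves: "0.005 0.005 0.01 0 0.018 0.023 1;0.004 0.005 0.018 0 0 0 1;0 0 0.02 0 0 0 1;0 0 0.016 0 0 0 1;0 0 0.006 0 0 0 1;0 0 0 0 0 0 1;0 0 0 0 0 0 1"

```text
time_s: 9.0
tool_pos: [0.6025, 0.2222, 0.1565]
tool_rot: [179.5, -0.0, 18.3]
force: [0.6, 0.1, -2.2]
grip_width: 0.0595
```

```bash
python3 - <<'E'
from h import *
go(.600,.235,.043,19.1)
snap('top','d');snap('side','d')
a=cv2.imread('pics/d_top.png')[80:330,60:300];b=cv2.imread('pics/d_side.png')[200:450,100:340]
cv2.imwrite('pics/d2.png',cv2.resize(np.hstack([a,b]),None,fx=1.65,fy=1.65))
E
```

```text
t 9.0 pos [0.6025 0.2222 0.1565] [ 1.7954e+02 -4.0000e-02  1.8310e+01] shift(m) [ 0.0015 -0.0138  0.1134] in goal axes [ 0.0018 -0.0129  0.1135] turn [ 0.016 -0.001 -0.028] F [ 0.6  0.1 -2.2] w 0.0595
```

View pics/d2.png

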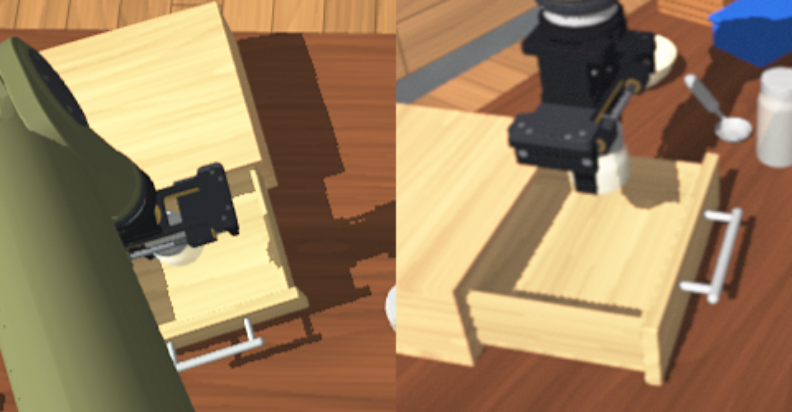

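Emit:
servo_tool:
  moves: "-0.004 -0.007 0.005 0.016 0 -0.028 1;-0.003 -0.006 0.015 0 0 0 1;0 0 0.018 0 0 0 1;0 0 0.01 0 0 0 1;0 0 0 0 0 0 1;0 0 0 0 0 0 1"

```text
time_s: 9.6
tool_pos: [0.5934, 0.2371, 0.1133]
tool_rot: [-179.8, -0.7, 19.4]
force: [0.3, -0.3, -1.6]
grip_width: 0.059
```

```bash
python3 - <<'E'
from h import *
go(.590,.232,.043,19.1)
E
```

```text
t 9.6 pos [0.5934 0.2371 0.1133] [-179.84   -0.7    19.38] shift(m) [-0.0058  0.0039  0.0702] in goal axes [-0.0049  0.0038  0.0703] turn [-0.006 -0.025  0.01 ] F [ 0.3 -0.3 -1.6] w 0.059
```

Emit:
servo_tool:
  moves: "-0.003 0.002 0.008 -0.006 -0.025 0.01 1;-0.002 0.001 0.012 0 0 0 1;0 0 0.014 0 0 0 1;0 0 0.012 0 0 0 1;0 0 0.008 0 0 0 1;0 0 0 0 0 0 1;0 0 0 0 0 0 1"

```text
time_s: 10.18
tool_pos: [0.5903, 0.2325, 0.0551]
tool_rot: [180.0, -0.0, 19.1]
force: [-0.4, -0.9, -1.8]
grip_width: 0.0595
```

```bash
python3 - <<'E'
from h import *
go(.590,.232,.043,19.1)
E
```

```text
t 10.1833 pos [0.5903 0.2325 0.0551] [ 1.7999e+02 -2.0000e-02  1.9050e+01] shift(m) [-0.0005  0.0003  0.0121] in goal axes [-0.0005  0.0004  0.0121] turn [ 0.    -0.001 -0.002] F [-0.4 -0.9 -1.8] w 0.0595
```

Excellent alignment. Lower gently, watching force.

Emit:
servo_tool:
  moves: "0 0 0.004 0 0 0 1;0 0 0.003 0 0 0 1;0 0 0.002 0 0 0 1;0 0 0 0 0 0 1;0 0 0 0 0 0 1"

```text
time_s: 10.6
tool_pos: [0.5911, 0.2329, 0.046]
tool_rot: [180.0, -0.1, 19.0]
force: [-0.0, 1.6, -1.6]
grip_width: 0.0591
```

Emit:
servo_tool:
  moves: "0 0 0.001 0 0 0 1;0 0 0.001 0 0 0 1;0 0 0 0 0 0 1"

```text
time_s: 10.85
tool_pos: [0.5917, 0.2332, 0.0448]
tool_rot: [180.0, -0.2, 19.0]
force: [-1.3, 0.0, -2.0]
grip_width: 0.0596
```

Emit:
servo_tool:
  moves: "0 0 0.0012 0 0 0 1;0 0 0.001 0 0 0 1;0 0 0 0 0 0 1"

```text
time_s: 11.1
tool_pos: [0.592, 0.2333, 0.0428]
tool_rot: [180.0, -0.3, 19.0]
force: [-0.4, 0.4, -1.7]
grip_width: 0.0594
```

Emit:
servo_tool:
  moves: "0 0 0.001 0 -0.01 0 1;0 0 0.001 0 0 0 1;0 0 0 0 0 0 1"

```text
time_s: 11.35
tool_pos: [0.5934, 0.2338, 0.0427]
tool_rot: [180.0, -0.1, 19.0]
force: [0.1, 0.3, -1.9]
grip_width: 0.0593
```

Emit:
servo_tool:
  moves: "-0.001 0 0.002 0 0 0 1;0 0 0.001 0 0 0 1;0 0 0 0 0 0 1"

```text
time_s: 11.6
tool_pos: [0.5948, 0.2343, 0.0427]
tool_rot: [180.0, -0.4, 19.0]
force: [-0.7, 0.3, -2.6]
grip_width: 0.0595
```

```bash
python3 - <<'E'
from h import *
go(.590,.232,.043,19.1)
snap('top','e');snap('side','e');go(.590,.232,.043,19.1)
print(env.get_obs()['joint_velocities'].round(2))
a=cv2.imread('pics/e_top.png')[80:330,60:300];b=cv2.imread('pics/e_side.png')[200:450,100:340]
cv2.imwrite('pics/e2.png',cv2.resize(np.hstack([a,b]),None,fx=1.65,fy=1.65))
E
```

```text
t 11.6 pos [0.5948 0.2343 0.0427] [179.95  -0.42  19.01] shift(m) [-0.0053  0.0006 -0.0003] in goal axes [-0.0053  0.0006 -0.0003] turn [ 0.002 -0.015 -0.003] F [-0.7  0.3 -2.6] w 0.0595
t 11.7 pos [0.5949 0.2343 0.0426] [179.95  -0.43  19.01] shift(m) [-0.0053  0.0006 -0.0004] in goal axes [-0.0053  0.0006 -0.0004] turn [ 0.002 -0.015 -0.003] F [ 0.2 -0.9  1. ] w 0.0592
[ 0.05 -0.05 -0.07  0.01 -0.06  0.18  0.  ]
```

View pics/e2.png

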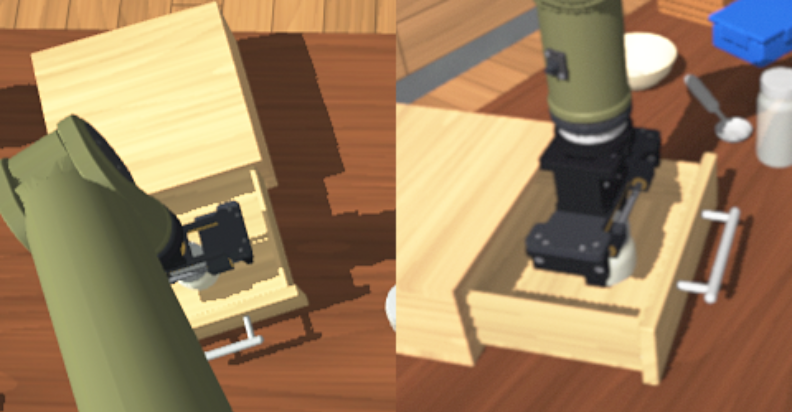

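Emit:
servo_tool:
  moves: "0 0 0 0 0 0 0.2;0 0 0 0 0 0 -0.4;0 0 0 0 0 0 -0.6;0 0 0 0 0 0 -0.8;0 0 0 0 0 0 -1;0 0 0 0 0 0 -1;0 0 0 0 0 0 -1;0 0 0 0 0 0 -1"

```text
time_s: 12.37
tool_pos: [0.594, 0.2343, 0.0412]
tool_rot: [180.0, -0.3, 19.0]
force: [-0.1, -0.0, 0.4]
grip_width: 0.0857
```

Emit:
servo_tool:
  moves: "0 0 -0.006 0 0 0 -1;0 0 -0.01 0 0 0 -1;0 0 -0.015 0 0 0 -1;0 0 -0.02 0 0 0 -1;0 0 -0.02 0 0 0 -1;0 0 -0.02 0 0 0 -1;0 0 -0.02 0 0 0 -1;0 0 0 0 0 0 -1"

```text
time_s: 13.03
tool_pos: [0.5927, 0.2346, 0.1614]
tool_rot: [-180.0, -0.3, 19.1]
force: [0.6, 1.8, 0.4]
grip_width: 0.0871
```

```bash
python3 - <<'E'
from h import *
snap('top','f');snap('side','f');go(.40,.166,.17,19.1)
a=cv2.imread('pics/f_top.png')[80:330,60:300];b=cv2.imread('pics/f_side.png')[200:450,100:340]
cv2.imwrite('pics/f2.png',cv2.resize(np.hstack([a,b]),None,fx=1.65,fy=1.65))
E
```

```text
t 13.1333 pos [0.591  0.2336 0.1575] [ 1.80e+02 -2.00e-02  1.91e+01] shift(m) [-0.2026  0.0014 -0.0125] in goal axes [-0.2026  0.0014 -0.0125] turn [ 0.    -0.001  0.   ] F [ 0.5 -0.2  0.2] w 0.087
```

View pics/f2.png

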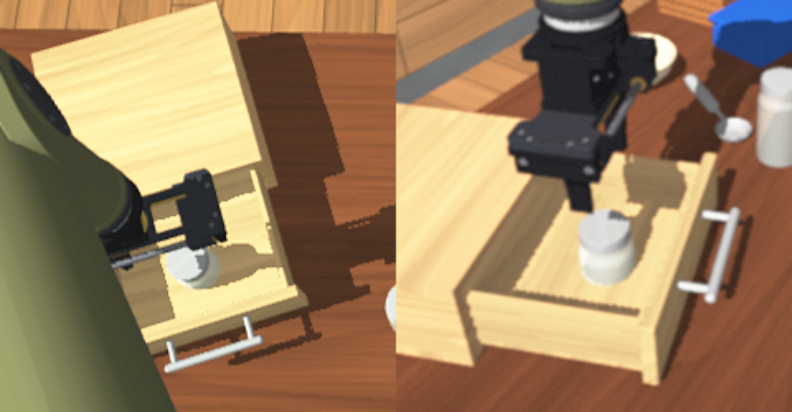

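```bash
python3 - <<'E'
from h import *
t=load('f','top');P=cloud(t);Q=cloud(load('f','side'))
a=np.radians(19.1);ex=np.array([np.cos(a),np.sin(a)]);ey=np.array([-ex[1],ex[0]])
for n,A in(('t',P),('s',Q)):
  r=A[...,:2]-[.472,.191]; X=r@ex;Y=r@ey
  k=(X>-.03)&(X<.015)&(abs(Y)<.075)&(A[...,2]>.06)&(A[...,2]<.08)
  print(n,k.sum(),np.percentile(X[k],[5,50,95]).round(4),np.percentile(Y[k],[1,50,99]).round(3),np.percentile(A[k][:,2],95))
  k=(X>.03)&(X<.065)&(abs(Y)<.1)&(A[...,2]>.088);print('front rim',np.percentile(X[k],[2,50,98]).round(3))
  k=(X>.07)&(X<.2)&(abs(Y)<.05)&(A[...,2]>.07)&(A[...,2]<.09);print('cap',X[k].min(),X[k].max(),Y[k].min(),Y[k].max(),np.median(A[k][:,2]))
E
```

```text
t 341 [-0.0013  0.0032  0.0099] [-0.064 -0.001  0.061] 0.07609665216450745
front rim [0.031 0.047 0.064]
cap 0.10446524441995947 0.1479719932274683 -0.0246184319383686 0.026968303660254815 0.08286921789730395
s 411 [-0.0012  0.0035  0.0115] [-0.06   0.012  0.065] 0.0724767998555414
front rim [0.031 0.047 0.064]
cap 0.10444519654241244 0.15663459548687864 -0.023693445939827574 0.029675149151771878 0.08068262231291973
```

Emit:
servo_tool:
  moves: "-0.008 0 -0.02 0 0 0 -1;-0.02 0 -0.02 0 0 0 0;-0.03 0 0 0 0 0 1;-0.03 0 0 0 0 0 1;-0.03 0 0 0 0 0 1;-0.025 0 0 0 0 0 1;-0.02 0 0 0 0 0 1;-0.01 0 0 0 0 0 1;0 0 0 0 0 0 1;0 0 0 0 0 0 1"

```text
time_s: 13.97
tool_pos: [0.4138, 0.1701, 0.1866]
tool_rot: [-180.0, 1.2, 18.9]
force: [0.2, 0.9, -0.4]
grip_width: 0.0354
```

```bash
python3 - <<'E'
from h import *
go(.430,.177,.062,19.1)
E
```

```text
t 13.9667 pos [0.4138 0.1701 0.1866] [-179.96    1.21   18.88] shift(m) [ 0.0202 -0.0012  0.1242] in goal axes [ 0.0176 -0.0012  0.1246] turn [-0.002  0.042 -0.008] F [ 0.2  0.9 -0.4] w 0.0354
```

Emit:
servo_tool:
  moves: "0.009 0 0.01 0 0.042 -0.008 1;0.008 0 0.02 0 0 0 1;0 0 0.025 0 0 0 1;0 0 0.025 0 0 0 1;0 0 0.012 0 0 0 1;0 0 0 0 0 0 1;0 0 0 0 0 0 1"

```text
time_s: 14.55
tool_pos: [0.435, 0.1785, 0.0888]
tool_rot: [-179.6, -0.1, 19.1]
force: [-0.1, 0.2, 0.6]
grip_width: 0.0008
```

```bash
python3 - <<'E'
from h import *
go(.430,.177,.062,19.1)
E
```

```text
t 14.55 pos [0.435  0.1785 0.0888] [-1.7964e+02 -1.0000e-01  1.9120e+01] shift(m) [-0.0052 -0.0001  0.0268] in goal axes [-0.0052 -0.0002  0.0268] turn [-0.013 -0.003  0.001] F [-0.1  0.2  0.6] w 0.0008
```

Emit:
servo_tool:
  moves: "-0.004 0 0.012 -0.013 0 0 1;-0.001 0 0.012 0 0 0 1;0 0 0.003 0 0 0 1;0 0 0 0 0 0 1;0 0 0 0 0 0 1"

```text
time_s: 14.97
tool_pos: [0.4325, 0.1783, 0.0619]
tool_rot: [180.0, -0.3, 19.1]
force: [0.3, -0.4, -0.0]
grip_width: 0.0005
```

```bash
python3 - <<'E'
from h import *
go(.430,.177,.062,19.1)
snap('top','g');snap('side','g')
a=cv2.imread('pics/g_top.png')[80:330,60:300];b=cv2.imread('pics/g_side.png')[200:450,100:340]
cv2.imwrite('pics/g2.png',cv2.resize(np.hstack([a,b]),None,fx=1.65,fy=1.65))
E
```

```text
t 14.9667 pos [0.4325 0.1783 0.0619] [179.99  -0.32  19.1 ] shift(m) [-0.0028  0.0004 -0.0001] in goal axes [-0.0028  0.0004 -0.0001] turn [ 0.    -0.011  0.   ] F [ 0.3 -0.4 -0. ] w 0.0005
```

View pics/g2.png

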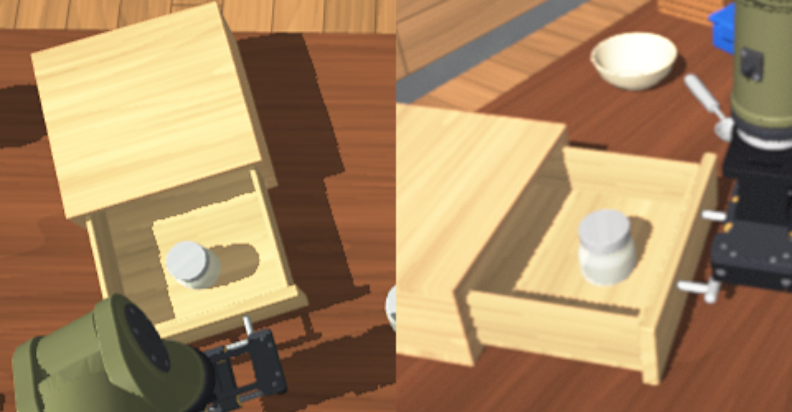

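Emit:
servo_tool:
  moves: "0.003 0 0 0 -0.01 0 1;0.005 0 0 0 0 0 1;0.005 0 0 0 0 0 1;0.005 0 0 0 0 0 1;0.005 0 0 0 0 0 1;0.005 0 0 0 0 0 1;0.005 0 0 0 0 0 1;0.005 0 0 0 0 0 1;0.006 0 0 0 0 0 1;0.006 0 0 0 0 0 1;0.006 0 0 0 0 0 1;0.006 0 0 0 0 0 1"

```text
time_s: 16.07
tool_pos: [0.4976, 0.2, 0.0639]
tool_rot: [179.9, -0.1, 19.0]
force: [-2.2, 0.0, 1.1]
grip_width: 0.0005
```

```bash
python3 - <<'E'
from h import *
go(.6,.235,.062,19.1)
E
```

```text
t 16.0667 pos [0.4976 0.2    0.0639] [ 1.7989e+02 -6.0000e-02  1.9020e+01] shift(m) [0.1082 0.0003 0.002 ] in goal axes [0.1082 0.0004 0.0019] turn [ 0.004 -0.002 -0.003] F [-2.2  0.   1.1] w 0.0005
```

Emit:
servo_tool:
  moves: "0.006 0 0.0005 0 0 0 1;0.006 0 0.0005 0 0 0 1;0.007 0 0 0 0 0 1;0.007 0 0 0 0 0 1;0.007 0 0 0 0 0 1;0.007 0 0 0 0 0 1;0.007 0 0 0 0 0 1;0.007 0 0 0 0 0 1;0.006 0 0 0 0 0 1;0.005 0 0 0 0 0 1;0.003 0 0 0 0 0 1;0 0 0 0 0 0 1"

```text
time_s: 17.07
tool_pos: [0.571, 0.2253, 0.0623]
tool_rot: [179.9, -0.1, 19.0]
force: [0.2, 0.6, 0.4]
grip_width: -0.0001
```

```bash
python3 - <<'E'
from h import *
go(.6,.235,.062,19.1)
snap('top','i');snap('side','i')
a=cv2.imread('pics/i_top.png')[80:330,60:300];b=cv2.imread('pics/i_side.png')[200:450,100:340]
cv2.imwrite('pics/i2.png',cv2.resize(np.hstack([a,b]),None,fx=1.65,fy=1.65))
E
```

```text
t 17.0667 pos [0.571  0.2253 0.0623] [ 1.7994e+02 -1.3000e-01  1.8980e+01] shift(m) [0.0306 0.0002 0.0004] in goal axes [0.0306 0.0003 0.0003] turn [ 0.002 -0.005 -0.004] F [0.2 0.6 0.4] w -0.0001
```

View pics/i2.png

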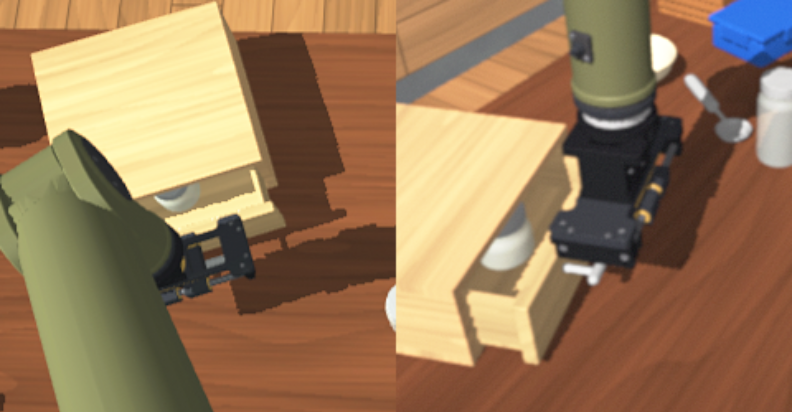

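Emit:
servo_tool:
  moves: "0.004 0 0 0 0 0 1;0.006 0 0 0 0 0 1;0.006 0 0 0 0 0 1;0.006 0 0 0 0 0 1;0.006 0 0 0 0 0 1;0.006 0 0 0 0 0 1;0.005 0 0 0 0 0 1;0.003 0 0 0 0 0 1;0 0 0 0 0 0 1"

```text
time_s: 17.92
tool_pos: [0.6134, 0.2399, 0.0621]
tool_rot: [179.9, -0.0, 19.0]
force: [0.1, -0.8, -0.5]
grip_width: 0.0003
```

```bash
python3 - <<'E'
from h import *
go(.63,.245,.062,19.1)
snap('top','j');snap('side','j')
a=cv2.imread('pics/j_top.png')[80:330,60:300];b=cv2.imread('pics/j_side.png')[200:450,100:340]
cv2.imwrite('pics/j2.png',cv2.resize(np.hstack([a,b]),None,fx=1.65,fy=1.65))
E
```

```text
t 17.9167 pos [0.6134 0.2399 0.0621] [ 1.7991e+02 -2.0000e-02  1.8990e+01] shift(m) [0.0174 0.0006 0.0001] in goal axes [0.0174 0.0006 0.0001] turn [ 0.003 -0.001 -0.004] F [ 0.1 -0.8 -0.5] w 0.0003
```

View pics/j2.png

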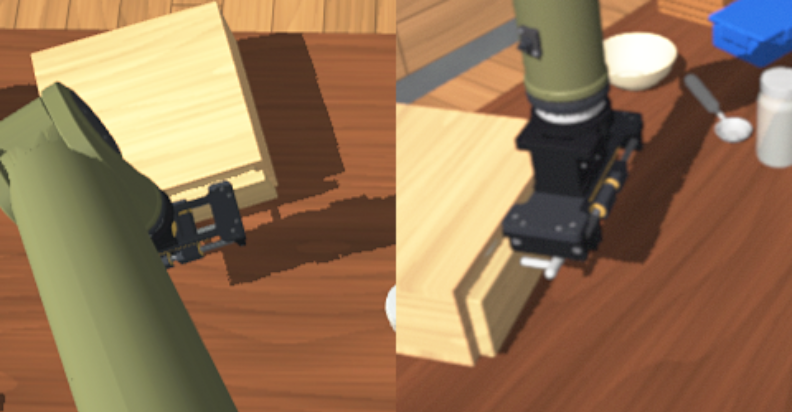

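Emit:
servo_tool:
  moves: "0.003 0 0 0 0 0 1;0.004 0 0 0 0 0 1;0.004 0 0 0 0 0 1;0.003 0 0 0 0 0 1;0.002 0 0 0 0 0 1"

```text
time_s: 18.43
tool_pos: [0.6213, 0.2426, 0.0616]
tool_rot: [179.7, 1.0, 19.0]
force: [-5.5, -2.0, 5.5]
grip_width: 0.0006
```

```bash
python3 - <<'E'
from h import *
go(.63,.245,.062,19.1)
E
```

```text
t 18.4333 pos [0.6213 0.2426 0.0616] [179.74   1.03  19.02] shift(m) [ 0.0089  0.0006 -0.0005] in goal axes [ 0.009   0.0006 -0.0004] turn [ 0.009  0.036 -0.003] F [-5.5 -2.   5.5] w 0.0006
```

Emit:
servo_tool:
  moves: "0.003 0 0 0 0 0 1;0.003 0 0 0 0 0 1;0.003 0 0 0 0 0 1"

```text
time_s: 18.68
tool_pos: [0.6213, 0.2426, 0.0618]
tool_rot: [179.5, 2.3, 19.1]
force: [-9.0, -3.3, 7.3]
grip_width: 0.0004
```

Emit:
servo_tool:
  moves: "-0.004 0 0 0 0 0 1;-0.01 0 0 0 0.08 0 1;-0.015 0 0 0 0 0 1;-0.02 0 0 0 0 0 1;-0.03 0 0 0 0 0 1;-0.03 0 0 0 0 0 1;-0.03 0 0 0 0 0 1;-0.03 0 -0.01 0 0 0 1;0 0 -0.03 0 0 0 1;0 0 -0.03 0 0 0 1;0 0 0 0 0 0 1"

```text
time_s: 19.6
tool_pos: [0.4534, 0.1848, 0.1288]
tool_rot: [179.5, -0.2, 19.1]
force: [1.7, 0.6, 0.1]
grip_width: 0.0004
```

```bash
python3 - <<'E'
from h import *
go(.63,.245,.062,19.1)
c=snap('top','k');d=snap('side','k')
a=cv2.imread('pics/k_top.png')[80:330,60:300];b=cv2.imread('pics/k_side.png')[200:450,100:340]
cv2.imwrite('pics/k2.png',cv2.resize(np.hstack([a,b]),None,fx=1.65,fy=1.65))
a=np.radians(19.1);ex=np.array([np.cos(a),np.sin(a)]);ey=np.array([-ex[1],ex[0]])
for A in(cloud(c),cloud(d)):
  r=A[...,:2]-[.472,.191]; X=r@ex;Y=r@ey
  for lo in np.arange(.14,.25,.01):
    k=(X>=lo)&(X<lo+.01)&(abs(Y)<.1)
    print(round(lo,2),k.sum(),np.percentile(A[k][:,2],[5,50,95]).round(3))
  k=(X>.12)&(X<.18)&(abs(Y)<.075)&(A[...,2]>.06)&(A[...,2]<.08)
  print('bar',np.percentile(X[k],[5,50,95]).round(4))
E
```

```text
t 19.6 pos [0.4534 0.1848 0.1288] [179.46  -0.18  19.09] shift(m) [0.1863 0.0002 0.0674] in goal axes [0.1866 0.0009 0.0668] turn [ 0.019 -0.006 -0.   ] F [1.7 0.6 0.1] w 0.0004
0.14 360 [-0.002  0.001  0.004]
0.15 350 [-0.002  0.001  0.005]
0.16 395 [-0.001  0.002  0.071]
0.17 597 [-0.001  0.004  0.075]
0.18 372 [-0.002  0.002  0.071]
0.19 228 [-0.002  0.002  0.073]
0.2 739 [-0.     0.049  0.09 ]
0.21 1170 [0.    0.071 0.096]
0.22 619 [0.086 0.101 0.109]
0.23 416 [0.103 0.106 0.109]
0.24 398 [0.104 0.106 0.109]
bar [0.1694 0.1731 0.1786]
0.14 470 [-0.003 -0.001  0.001]
0.15 468 [-0.003 -0.001  0.001]
0.16 520 [-0.003 -0.001  0.068]
0.17 788 [-0.002  0.     0.072]
0.18 508 [-0.003 -0.001  0.069]
0.19 511 [-0.003 -0.001  0.069]
0.2 1093 [-0.002  0.043  0.088]
0.21 1823 [-0.001  0.063  0.092]
0.22 777 [0.09  0.098 0.105]
0.23 493 [0.102 0.104 0.105]
0.24 460 [0.103 0.104 0.106]
bar [0.1695 0.1728 0.1785]
```

View pics/k2.png

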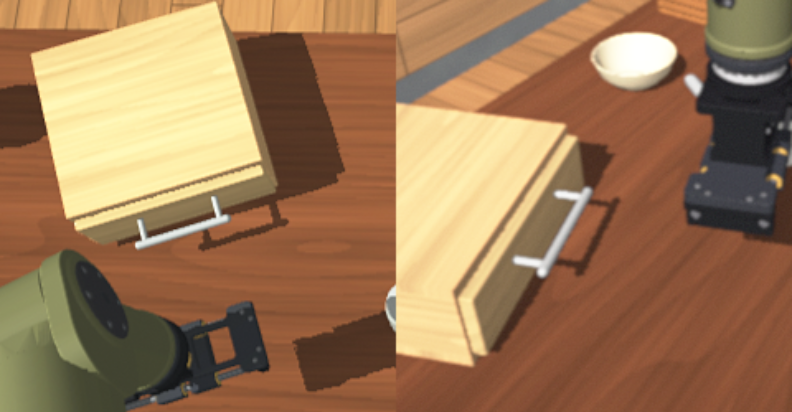

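```bash
python3 - <<'E'
from h import *
a=np.radians(19.1);ex=np.array([np.cos(a),np.sin(a)]);ey=np.array([-ex[1],ex[0]])
for n in('top','side'):
  for tag,off in(('a',0.0),('k',.17)):
    A=cloud(load(tag,n)); r=A[...,:2]-[.472,.191]; X=r@ex-off;Y=r@ey
    print(n,tag)
    for lo in np.arange(.028,.066,.003):
      k=(X>=lo)&(X<lo+.003)&(abs(Y)<.09)&(A[...,2]>.06)
      if k.sum(): print(round(lo,3),k.sum(),np.percentile(A[k][:,2],[10,50,90]).round(3),end=' | ')
    print()
a=cv2.imread('pics/k_top.png')[170:260,90:240];b=cv2.imread('pics/k_side.png')[250:430,110:240]
cv2.imwrite('pics/k3.png',cv2.resize(a,None,fx=5,fy=5,interpolation=2));cv2.imwrite('pics/k4.png',cv2.resize(b,None,fx=3.3,fy=3.3,interpolation=2))
E
```

```text
top a
0.028 13 [0.067 0.071 0.073] | 0.031 11 [0.069 0.071 0.073] | 0.034 310 [0.063 0.08  0.093] | 0.037 144 [0.086 0.094 0.096] | 0.04 120 [0.092 0.094 0.095] | 0.043 127 [0.092 0.094 0.096] | 0.046 123 [0.092 0.094 0.096] | 0.049 75 [0.091 0.093 0.095] | 0.052 77 [0.083 0.085 0.087] | 0.055 89 [0.082 0.084 0.086] | 
top k
0.028 12 [0.069 0.071 0.074] | 0.031 9 [0.071 0.073 0.073] | 0.034 9 [0.068 0.072 0.073] | 0.037 256 [0.065 0.077 0.091] | 0.04 337 [0.065 0.085 0.095] | 0.043 107 [0.092 0.094 0.096] | 0.046 107 [0.092 0.094 0.096] | 0.049 107 [0.092 0.094 0.096] | 0.052 190 [0.092 0.099 0.107] | 0.055 202 [0.095 0.105 0.108] | 0.058 140 [0.083 0.106 0.108] | 0.061 105 [0.104 0.106 0.108] | 0.064 117 [0.105 0.106 0.108] | 
side a
0.028 19 [0.066 0.069 0.071] | 0.031 15 [0.066 0.068 0.071] | 0.034 366 [0.064 0.077 0.089] | 0.037 178 [0.082 0.091 0.093] | 0.04 135 [0.09  0.091 0.093] | 0.043 139 [0.09  0.091 0.093] | 0.046 135 [0.09  0.092 0.093] | 0.049 88 [0.09  0.091 0.092] | 0.052 54 [0.081 0.082 0.084] | 0.055 112 [0.081 0.082 0.083] | 0.058 1 [0.081 0.081 0.081] | 
side k
0.028 14 [0.066 0.069 0.07 ] | 0.031 10 [0.067 0.069 0.071] | 0.034 16 [0.066 0.068 0.07 ] | 0.037 327 [0.064 0.075 0.089] | 0.04 558 [0.065 0.08  0.091] | 0.043 124 [0.091 0.092 0.093] | 0.046 120 [0.09  0.092 0.093] | 0.049 125 [0.09  0.091 0.093] | 0.052 245 [0.091 0.094 0.103] | 0.055 296 [0.094 0.101 0.105] | 0.058 138 [0.083 0.104 0.105] | 0.061 131 [0.103 0.104 0.105] | 0.064 127 [0.103 0.104 0.105] |
```

View pics/k3.png

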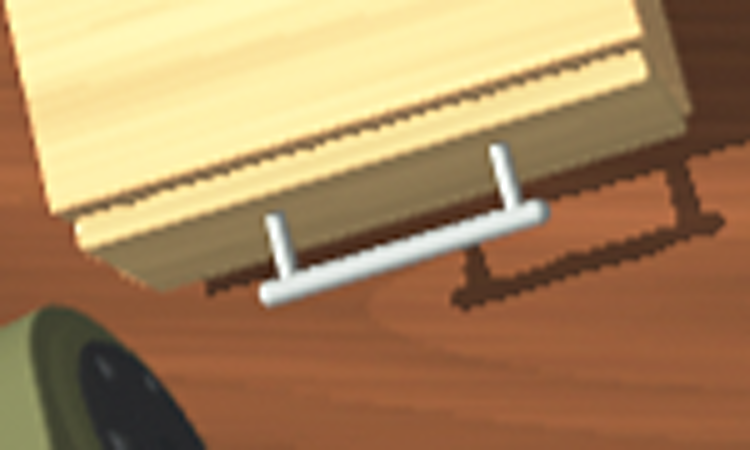

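View pics/k4.png

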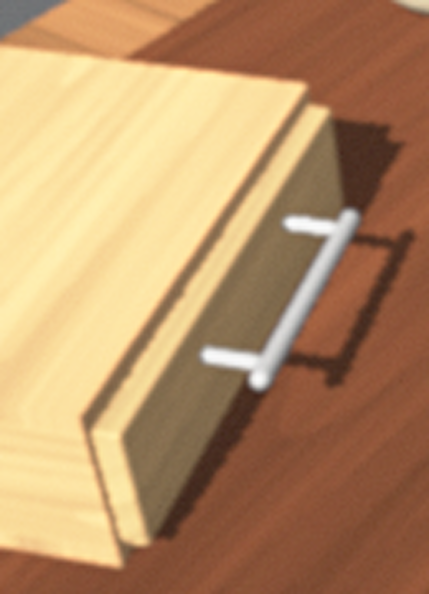

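```bash
python3 - <<'E'
from h import *
print(env.sign_off())
E
```

```text
the job is handed in; nothing more can be done
None
```

I put the squat jar in the drawer, pushed the drawer shut and handed the job in at about 20 s of the 54 s allowed. The hand-in gives no verdict, so the result rests on my own checks.

- **Jar:** I gripped it round the glass at 59 mm opening, set it down near drawer_spot and let go. After release both cameras showed it upright, with the cap top at 81–83 mm, which fits a jar standing on the 22 mm drawer floor.
- **Drawer:** I pushed the handle with closed fingers until it stopped at about 9 N. It travelled about 170 mm, and both cameras show the front panel against the unit within a few mm. The arm was then backed off and touched nothing.

**Not confirmed:**
- With the drawer shut I could not see the jar. It was last seen upright partway through the push.
- Touchdown did not show clearly in the wrist force. I released on height, when the tool stopped descending at the expected 43 mm.
- For the jar's position before the grasp, the partly blocked side view differed from the top view by up to 6 mm. I used the top view, backed by a two-view fix, and the grip came out centred.

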